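Hold a parts washer's sprung lid just below its balance point

ROBOT

A 6-joint arm with a two-finger parallel gripper is mounted at the origin on the work surface. World frame = base frame: x ahead of the robot, y to its left, z up, the work surface at z = 0. Lengths are in m, angles in rad, forces in N, time in s.
With the tool pointing down it reaches from about 0.325 to 0.9 m from the base axis. Payload 3.5 kg.
Tool frame: the origin (TCP) lies at the very end of the fingers, on their centre line; the grasp point (between the pads) lies 19 mm behind it; z points along the fingers, y is the direction in which the jaws open and shut (so a half turn about z gives the same grasp; the last joint's range is limited). The gripper opens to 85 mm and grips with 20 to 120 N. Pads are 22 mm wide; open, the fingers measure 114 mm over their backs; the gripper's body (76 mm by 85 mm) begins 54 mm behind the grasp point. The pads swing forward as they close: fully open they stand 13 mm farther back than shut.
Start: joints at [-1.424, 0.276, -0.026, 1.268, 0, 1.467], TCP at [0.154, -0.606, 0.231] pointing down, gripper open.
Joint ranges: [-3.12, 3.12], [-0.85, 1.88], [-1.08, 1.24], [-1.95, 2.15], [-1.57, 1.53], [-3.14, 3.14]. Speed limits (rad/s): [2.57, 2.57, 3.14, 3.14, 3.14, 3.14].

INTERFACE

Orientations are given as a unit quaternion [w, x, y, z].
In Python, from rig import env gives the robot as it stands.
- The arm moves only by the tool play_rows, never from a script. Its argument "deltas" is a list of rows, each an object with "translation": the shift along the world's x, y, z in m, a list of three; "yaw": the turn about the world's z in rad. A call has 1 to 12 rows; each row is the pose to reach, as a shift and turn from the pose commanded when the call began; what a row does not reach only later rows make up. A row lasts 1/12 s, in which the tool goes at most 41.7 mm and 7.16 degrees, less where a joint would pass 70% of its speed; a pose out of reach is approached as far as the arm can. A call with a gripper value outside its range is refused whole. "hand" is the finger opening in m, from 0 to 0.0854, set as the call begins (left out, the last holds). The fingers move at their own pace and stop on an object; the grip force is fixed at half the most. Time passes only in rows, so rows that repeat a pose let the fingers close. It gives the time, the measured TCP pose, the force and the opening at its end, in the units of the state.
- env.state(): the state, without advancing time (a new reading comes with each control period).
- env.capture(name): name is "side" or "top" or "wrist"; returns a dict with "pixels" (480x640x3 uint8, red, green, blue), "fx", "fy", "cx", "cy" (pixels), "distortion" ([k1, k2, p1, p2, k3] as OpenCV has them; the pictures are not rectified), "R" (3x3) and "t" (3): a world point X has camera coordinates R X + t. Camera axes: x right, y down, z forward; pixel columns grow to the right and rows downward; lengths in m; the calibration is good to about 2 mm. A picture is of the moment at which its call begins. There is no depth.
- env.close_job(): hands the job in, once; it reports no verdict.
The state is a dict: "time_s": time; "qpos": joint angles; "qd": joint speeds; "joint_torque": joint torques, N m; "tcp_pos": TCP position; "orientation": TCP orientation; "contact_force": force on the tool from outside, world axes, zero at the start; "torque": the same for the moment, N m; "opening": finger opening in m.
Only numpy, scipy, OpenCV 4.12 (cv2) and the standard library are available. Lean on these libraries where they do the work, as an engineer would, in place of code of your own. Each camera call takes 0.05 s, during which the arm holds its last target. There are 200 camera calls.

TASK

I have fitted new gas struts to the lid of this bench parts washer. Pull the lid-release knob right out so that the lid pops up, push the knob fully home again to reset the catch, then lift the lid by its handle until it is just past the balance point where the struts take over, and ease it back without letting it drop or run on up towards its stop. Finish while holding the lid still by its handle just below the balance point (within about ten degrees of it), so that I can tighten the strut brackets, and leave the things lying beside the washer where they are.

Things in the scene. Friction and masses are not known exactly. Their poses are not given: they have to be found in the camera images.
- washer: The bench parts washer, fixed: teal steel tub 240 mm deep (x), 450 wide (y), 150 high; lid on top, lid handle and release knob in front, a gas strut on each side. Origin: centre of its underside, on the work surface; x points from front to hinge side, y to its left, z up; turned up to 0.25 rad either way. The lid's hinge axis runs along y, 120 mm behind and 150 mm above the origin.
- handle: The lid's handle: a round steel bar, 16 mm diameter, 150 mm long along y, 37 mm clear in front of the lid's lip on two arms (122 mm of free bar between them, nothing above or below). Origin: centre of the bar, 298 mm in front of the hinge axis and 4 mm above it when shut; it moves on an arc of 298 mm radius about the hinge. The bar can turn between fingers that hold it from above.
- lid (a joint): Lid angle, rad: 0 latched shut (cannot be lifted), growing as its front rises. Unlatched, sprung plungers pop it to about 0.065. From there its weight pulls it down (7 N at the handle, less as it rises) up to the balance point at 0.62 (36 degrees); above, the gas struts push it up (0.5 N at 0.67, 3 N at 0.9) to a stop at 1.15. Motion is damped; let go, it moves off either way.
- knob_grip (a point): Centre of the lid-release knob: round, black, 31 mm diameter, 25 mm long, on a rod from a guide boss on the front. Home, it lies 183 mm in front of the washer's origin, 150 mm to its right (-y), 116 mm above the work surface. Free from above: the lid's lip is 50 mm behind it (lid top 156 mm high, 174 popped up), the boss 41 mm behind it; the handle's end is 75 mm to its left.
- release_knob (a joint): Travel of the release knob, m: 0 fully home, 0.028 fully out; slides straight out along the washer's -x. A detent holds it at both ends: about 7 N starts it either way, past half-way it snaps to the end. Pulled past about 0.016 it frees the lid. It stays out until pushed back; pushing it home does not move the popped lid.
- bell: Loose forged iron bell standing mouth down beside the washer, 92 mm in diameter, 116 mm high, with a loop on top. Origin: centre of its underside. To be left alone.
- spanner: Loose steel spanner lying beside the washer, about 160 mm long. To be left alone.
- old_strut: Loose old gas strut lying beside the washer, 200 mm long, 15 mm thick. Origin: under its middle. To be left alone.
- tin: Loose pale plain tin standing beside the washer, 72 mm in diameter, 95 mm high. Origin: centre of its underside. To be left alone.

How it is judged:
On the way, in this order (a step that is already met when the one before it is completed fails the run):
1. the release knob is pulled right out (value of joint release_knob above 0.024 m), for 0.1 s.
2. the knob is pushed fully home with the lid popped up (value of joint release_knob below 0.003 m and value of joint lid between 0.045 and 0.25 rad), for 0.2 s.
3. the lid is raised past its balance point by its handle (value of joint lid above 0.63 rad and contact force between the fingers and handle above 0.1 N), for 0.1 s.
At the end, for the whole second after the job is handed in: The gripper's fingers hold the handle, the lid stands still (under 0.05 rad/s) between 0.44 and 0.615 rad (balance point 0.62), and the release knob is within 3 mm of home (value of joint lid between 0.44 and 0.615 rad and velocity of joint lid between -0.05 and 0.05 rad/s and contact force between the fingers and handle above 0.2 N and value of joint release_knob below 0.003 m); the arm keeps its last pose, push and grip.
It fails at once if the lid is let run up towards its stop (beyond 0.95 rad) (value of joint lid above 0.95 rad).
It fails at once if the lid is let drop (falling faster than 1.5 rad/s) (velocity of joint lid below -1.5 rad/s).
It fails at once if a thing lying beside the washer (bell, spanner, old strut, tin) is moved more than 20 mm or knocked over (distance of any of bell, spanner, old_strut, tin from where it was at the start of the episode above 0.02 m or angle between any of bell, tin's own z axis and vertical above 0.5 rad).
It also fails if it takes over 48 s, if anything falls off the work surface, if the arm or the gripper's body presses on something with over 40 N, if the wrist force passes 120 N, or if a joint passes its speed limit or range.

## Working session

There is one attempt and no reset: what is moved stays moved. The work goes in short steps, Python scripts to look and compute and a tool call to move; the robot and the scene stay as the last step left them, time stands still between calls to the robot, and variables do not carry over. Pictures are saved under pics/ and viewed, about 8 in all and at most 12, crops included, and the job is handed in when it is done.

Besides the shell and the picture viewer there is one more tool, called after "Request:" as name([rows], argument=value, ...), one row to a line, values as JSON. play_rows: Moves the arm, as the interface text tells. Its arguments: {"type":"object","properties":{"deltas":{"type":"array"},"hand":{"type":"number"}},"required":["deltas"]}

```bash
mkdir -p pics; ls; python3 - <<'E'
from rig import env
import cv2,pickle
s=env.state(); print(s)
for n in ["side","top"]:
    c=env.capture(n); pickle.dump(c,open(f"{n}0.pkl","wb")); cv2.imwrite(f"pics/{n}0.png",c["pixels"][:,:,::-1]); print(n,c["fx"],c["cx"],c["cy"],c["distortion"],(-c["R"].T@c["t"]))
E
```

```text
pics
{'time_s': 0.0, 'qpos': array([-1.42437568e+00,  2.77132267e-01, -2.79071808e-02,  1.26799639e+00,
       -1.02659002e-05,  1.46738564e+00]), 'qd': array([-0.00014912, -0.00031645, -0.00379042,  0.00013731, -0.00025232,
       -0.00085686]), 'joint_torque': array([ 6.75323226e-04, -4.45513129e+01,  2.95200330e+01,  1.66117394e-02,
        4.72394527e-05,  6.59800705e-06]), 'tcp_pos': array([ 0.15439053, -0.60481617,  0.23014777]), 'orientation': array([-1.11938745e-03,  9.92207555e-01,  1.24590989e-01, -2.92102492e-05]), 'contact_force': array([-0.30765798, -0.47708177,  0.15203122]), 'torque': array([-0.01168231, -0.05000061,  0.03013759]), 'opening': 0.08553991861643186}
side 622.887713703054 328.6712597637455 238.33932508178725 [-0.01435185  0.          0.          0.          0.        ] [ 0.14184369 -1.43929721  0.95859354]
top 609.1770110420817 324.01084255591906 250.34534022836857 [-0.05471118  0.          0.          0.          0.        ] [0.4553999  0.00688179 1.82025487]
```

View pics/side0.png

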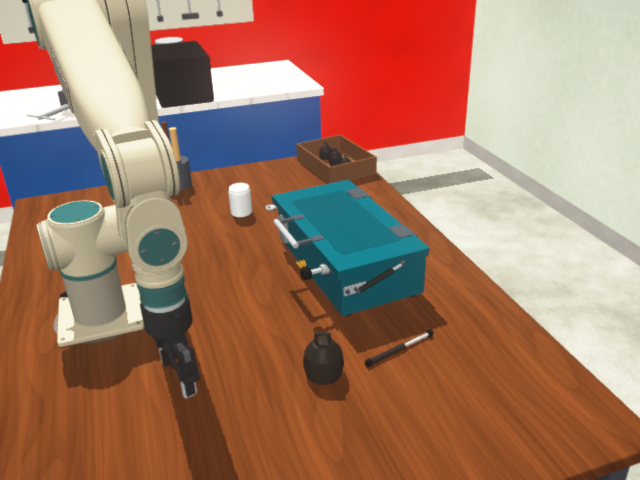

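View pics/top0.png

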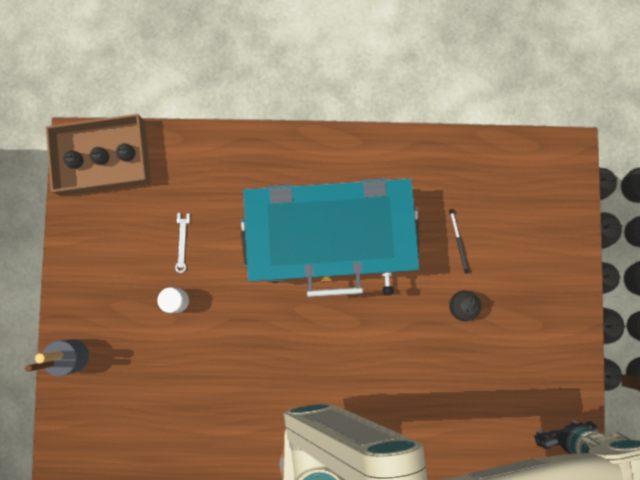

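The top view shows the teal lid with corners near (245,190), (411,180), (418,270) and (249,280). The handle bar runs from (308,294) to (361,290), the knob is at about (388,290), and the bell at (465,305). The spanner (183,243), strut (459,240) and tin (173,300) are clear of the work area.

```bash
cat > h.py <<'E'
import cv2,pickle,numpy as np
def K(c): return np.array([[c["fx"],0,c["cx"]],[0,c["fy"],c["cy"]],[0,0,1]])
def ray(c,uv):
    p=cv2.undistortPoints(np.float64(uv).reshape(-1,1,2),K(c),np.float64(c["distortion"])).reshape(-1,2)
    d=np.c_[p,np.ones(len(p))]@c["R"]; return -c["R"].T@c["t"],d/np.linalg.norm(d,axis=1)[:,None]
def onz(c,uv,z):
    o,d=ray(c,uv); return o+d*((z-o[2])/d[:,2])[:,None]
def proj(c,X): return cv2.projectPoints(np.float64(X).reshape(-1,3),cv2.Rodrigues(c["R"])[0],np.float64(c["t"]),K(c),np.float64(c["distortion"]))[0].reshape(-1,2)
E
python3 - <<'E'
from h import *
np.set_printoptions(precision=4,suppress=True)
c=pickle.load(open("top0.pkl","rb")); im=c["pixels"]; hsv=cv2.cvtColor(im,cv2.COLOR_RGB2HSV)
m=cv2.inRange(hsv,(83,120,60),(100,255,255)); m[320:]=0
m=cv2.morphologyEx(m,cv2.MORPH_CLOSE,np.ones((9,9)))
ct=max(cv2.findContours(m,0,2)[0],key=cv2.contourArea)
q=cv2.boxPoints(cv2.minAreaRect(ct)); X=onz(c,q,.156); print(q,X[:,:2]); e=np.diff(np.r_[X,X[:1]],axis=0); print(np.linalg.norm(e,axis=1),np.arctan2(e[:,1],e[:,0]))
# bar: bright in ROI
roi=np.zeros(m.shape,np.uint8); roi[284:302,300:368]=255
b=cv2.inRange(hsv,(0,0,150),(180,60,255))&roi
b=max(cv2.findContours(b,0,2)[0],key=cv2.contourArea); r=cv2.minAreaRect(b); print("bar",r,len(b)); P=onz(c,[r[0]],.154);print(P)
bx=onz(c,cv2.boxPoints(r),.154); print(bx[:,:2])
roi[:]=0; roi[280:300,378:400]=255
k=cv2.inRange(hsv,(0,0,0),(180,255,45))&roi
for kk in cv2.findContours(k,0,2)[0]:
    r=cv2.minAreaRect(kk); print("knob",r,onz(c,[r[0]],.122))
roi[:]=0; roi[280:330,440:490]=255
k=cv2.inRange(hsv,(0,0,0),(180,255,70))&roi
kk=max(cv2.findContours(k,0,2)[0],key=cv2.contourArea); r=cv2.minEnclosingCircle(kk); print("bell",r,onz(c,[r[0]],.05))
E
```

```text
[[241.635  189.4337]
 [412.4905 178.2301]
 [418.4771 269.5261]
 [247.6217 280.7297]] [[ 0.7781  0.2272]
 [ 0.8189 -0.2468]
 [ 0.5647 -0.2641]
 [ 0.5256  0.2031]]
[0.4758 0.2548 0.4688 0.2537] [-1.485  -3.0738  1.6542  0.0951]
bar ((334.4357604980469, 291.504150390625), (6.08412504196167, 55.33656692504883), 86.3086166381836) 23
[[ 0.5006 -0.0345  0.154 ]]
[[ 0.5027  0.0415]
 [ 0.515  -0.1093]
 [ 0.4985 -0.1105]
 [ 0.4861  0.0401]]
knob ((384.0, 289.0), (0.0, 0.0), 0.0) [[ 0.5108 -0.1734  0.122 ]]
knob ((391.0, 290.0), (4.0, 2.0), 90.0) [[ 0.5084 -0.193   0.122 ]]
bell ((465.3548278808594, 305.0), 15.645272254943848) [[ 0.4706 -0.4188  0.05  ]]
```

```bash
python3 - <<'E'
from h import *
np.set_printoptions(precision=4,suppress=True)
c=pickle.load(open("side0.pkl","rb")); a=.084
w=lambda x,y,z:[.678+x*np.cos(a)-y*np.sin(a),-.0195+x*np.sin(a)+y*np.cos(a),z]
P=[w(-.183,-.15,.116),w(-.178,.075,.154),w(-.178,-.075,.154)]
print(P,proj(c,P))
E
```

```text
[[np.float64(0.5082304320891361), np.float64(-0.18432504000108288), 0.116], [np.float64(0.4943350210188603), np.float64(0.04030113289777599), 0.154], [np.float64(0.5069202086456314), np.float64(-0.10916997819864613), 0.154]] [[305.6667 273.1157]
 [275.4663 221.1559]
 [295.6589 245.8651]]
```

Request:
play_rows([
  {"translation":[0.354,0.42,-0.02],"yaw":-0.166},
  {"translation":[0.354,0.42,-0.02],"yaw":-0.166},
  {"translation":[0.354,0.42,-0.02],"yaw":-0.166},
  {"translation":[0.354,0.42,-0.02],"yaw":-0.166},
  {"translation":[0.354,0.42,-0.02],"yaw":-0.166},
  {"translation":[0.354,0.42,-0.02],"yaw":-0.166},
  {"translation":[0.354,0.42,-0.02],"yaw":-0.166},
  {"translation":[0.354,0.42,-0.02],"yaw":-0.166},
  {"translation":[0.354,0.42,-0.02],"yaw":-0.166},
  {"translation":[0.354,0.42,-0.02],"yaw":-0.166},
  {"translation":[0.354,0.42,-0.02],"yaw":-0.166},
  {"translation":[0.354,0.42,-0.02],"yaw":-0.166},
], hand=0.06)

```text
time_s: 1.1
tcp_pos: [0.4772, -0.2215, 0.2128]
orientation: [-0.0, 0.999, 0.042, -0.0]
contact_force: [-0.3, -0.8, -0.5]
opening: 0.0601
```

The predicted knob and bar pixels agree with the side view.

Request:
play_rows([
  {"translation":[0.031,0.037,-0.012],"yaw":0},
  {"translation":[0.031,0.037,-0.012],"yaw":0},
  {"translation":[0.031,0.037,-0.012],"yaw":0},
  {"translation":[0.031,0.037,-0.012],"yaw":0},
])

```text
time_s: 1.43
tcp_pos: [0.5069, -0.1863, 0.2005]
orientation: [-0.0, 0.999, 0.042, -0.001]
contact_force: [-0.0, 0.2, -0.1]
opening: 0.0602
```

```bash
python3 - <<'E'
from h import *
from rig import env
np.set_printoptions(precision=4,suppress=True)
s=env.state();print(s["tcp_pos"],s["orientation"],s["qpos"])
c=env.capture("wrist"); pickle.dump(c,open("w1.pkl","wb")); im=c["pixels"][:,:,::-1].copy()
p=proj(c,[.508,-.184,.116]);print(p, -c["R"].T@c["t"])
cv2.drawMarker(im,tuple(int(v) for v in p[0]),(0,0,255)); cv2.imwrite("pics/w1.png",im)
E
```

```text
[ 0.5069 -0.1863  0.2005] [-0.0001  0.9991  0.0425 -0.0009] [-0.4714  0.1467 -0.2545  1.1713 -0.0008  2.5852]
[[319.1909 240.8663]] [ 0.5795 -0.1792  0.3447]
```

View pics/w1.png

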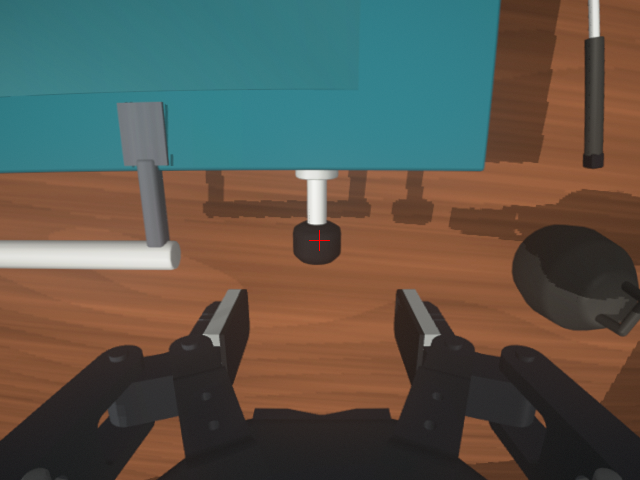

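The knob is centred at about (317,242), 2 px from the prediction, and the lid edge is level in the image, so the yaw is right. I'll descend and grip.

Request:
play_rows([
  {"translation":[0.001,0.003,-0.03],"yaw":0},
  {"translation":[0.001,0.003,-0.06],"yaw":0},
  {"translation":[0.001,0.003,-0.085],"yaw":0},
  {"translation":[0.001,0.003,-0.102],"yaw":0},
  {"translation":[0.001,0.003,-0.102],"yaw":0},
  {"translation":[0.001,0.003,-0.102],"yaw":0},
])

```text
time_s: 1.98
tcp_pos: [0.507, -0.1846, 0.0987]
orientation: [-0.0, 0.999, 0.041, -0.001]
contact_force: [0.5, -0.3, 0.1]
opening: 0.0598
```

Request:
play_rows([
  {"translation":[0,0,0],"yaw":0},
  {"translation":[0,0,0],"yaw":0},
  {"translation":[0,0,0],"yaw":0},
  {"translation":[0,0,0],"yaw":0},
  {"translation":[0,0,0],"yaw":0},
  {"translation":[0,0,0],"yaw":0},
  {"translation":[0,0,0],"yaw":0},
  {"translation":[0,0,0],"yaw":0},
], hand=0.0)

```text
time_s: 2.65
tcp_pos: [0.5096, -0.1827, 0.1015]
orientation: [-0.001, 0.999, 0.042, 0.002]
contact_force: [-1.2, 5.2, 6.1]
opening: 0.0284
```

Request:
play_rows([
  {"translation":[-0.004,-0.0003,0],"yaw":0},
  {"translation":[-0.008,-0.0007,0],"yaw":0},
  {"translation":[-0.012,-0.001,0],"yaw":0},
  {"translation":[-0.016,-0.0013,0],"yaw":0},
  {"translation":[-0.02,-0.0017,0],"yaw":0},
  {"translation":[-0.024,-0.002,0],"yaw":0},
  {"translation":[-0.028,-0.0023,0],"yaw":0},
  {"translation":[-0.03,-0.0025,0],"yaw":0},
  {"translation":[-0.03,-0.0025,0],"yaw":0},
  {"translation":[-0.03,-0.0025,0],"yaw":0},
  {"translation":[-0.03,-0.0025,0],"yaw":0},
  {"translation":[-0.03,-0.0025,0],"yaw":0},
])

```text
time_s: 3.65
tcp_pos: [0.4817, -0.1851, 0.1015]
orientation: [-0.001, 0.999, 0.042, 0.004]
contact_force: [3.5, 5.6, 3.0]
opening: 0.0284
```

```bash
python3 - <<'E'
from h import *
from rig import env
np.set_printoptions(precision=4,suppress=True)
s=env.state();print(s["tcp_pos"],s["contact_force"],s["opening"])
c=env.capture("side"); pickle.dump(c,open("s2.pkl","wb")); im=c["pixels"][:,:,::-1]
cv2.imwrite("pics/s2.png",cv2.resize(im[170:320,220:440],None,fx=3.5,fy=3.5,interpolation=cv2.INTER_CUBIC))
E
```

```text
[ 0.4817 -0.1851  0.1015] [3.5155 5.6348 3.0072] 0.028364020154614117
```

View pics/s2.png

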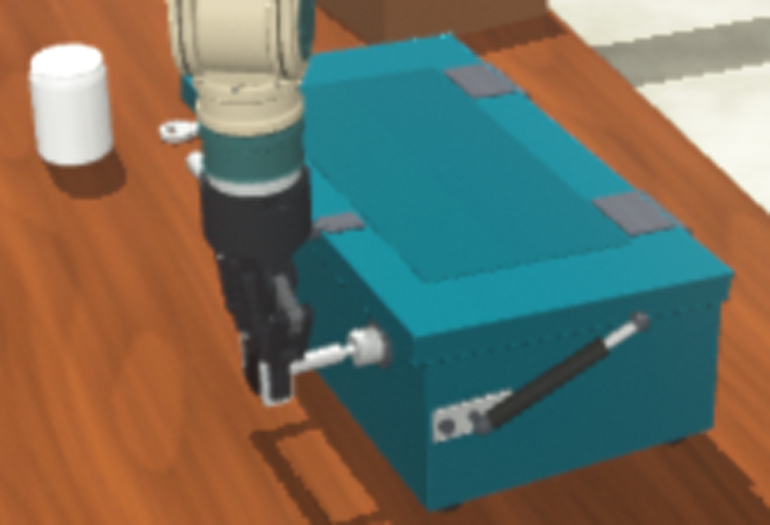

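Request:
play_rows([
  {"translation":[-0.003,-0.0003,0],"yaw":0},
  {"translation":[-0.003,-0.0003,0],"yaw":0},
  {"translation":[-0.003,-0.0003,0],"yaw":0},
])

```text
time_s: 3.95
tcp_pos: [0.4816, -0.1851, 0.1016]
orientation: [-0.002, 0.999, 0.043, 0.007]
contact_force: [11.5, 6.9, -2.8]
opening: 0.0287
```

```bash
python3 - <<'E'
from h import *
from rig import env
np.set_printoptions(precision=4,suppress=True)
a=.084
c=env.capture("side"); pickle.dump(c,open("s3.pkl","wb"))
c0=pickle.load(open("side0.pkl","rb"))
def brk(im,col): # lid front right edge: brightness step rows in a column
    g=cv2.cvtColor(im,cv2.COLOR_RGB2GRAY)[:,col].astype(int); return g
for col in (345,360,380):
    print(col); print(brk(c0["pixels"],col)[235:290]); print(brk(c["pixels"],col)[235:290])
E
```

```text
345
[ 91  91  91  91  92  92  90  92  92  92  93  92  92  92  92  92  92  92
  90  95 103 104 105 104 104 106 105 105 105 105 104 105 105 103  93  71
  63  64  63  64  63  63  62  61  64  64  63  63  63  63  66  98 155 148
 144]
[ 99 100  99 100  99  99 100  99  98 100 100  99  98  99  98 102 110 112
 112 112 112 111 112 111 112 112 112 113 112 107  81  71  70  70  70  70
  69  68  66  69  70  71  70  70  70  71  69  70  70  70  74 109 168 162
 158]
360
[ 92  92  92  91  90  91  92  92  90  91  90  91  91  91  92  92 103 104
 104 104 104 103 104 104 104 105 104 105 105 103  96  73  64  62  63  63
  63  64  62  60  62  63  63  63  65  63  68 105 166 151 140  99  57  49
  50]
[ 98  98  99  99 101  99  99  99  99  99  99  97  97 109 112 111 111 111
 110 112 111 111 110 112 111 111 106  82  71  70  70  70  71  70  68  63
  69  70  71  69  70  70  70  70  70  70  76 116 180 165 149 108  60  55
  56]
380
[ 93  93  93  92  93  93  92  93  92  91  93 102 105 104 105 104 104 104
 104 104 104 103 103 105 102  91  71  65  64  65  64  65  63  67  64  64
  64  64  59  46  46  49  51  49  44  45  54  63  63  63  63  63  63  63
  63]
[100 101 101 101  99 100 100  99 100 111 113 112 113 112 112 112 111 111
 113 111 112 111 105  82  72  71  71  71  70  71  71  69  70  71  70  70
  69  66  59  51  54  57  55  51  50  57  67  71  70  70  70  70  70  69
  69]
```

The knob is against its outer stop: force rises to 11 N without any motion. The lid's front edge has moved up about 5 px, so it has popped. Next I push the knob home.

Request:
play_rows([
  {"translation":[0.005,0.0004,0],"yaw":0},
  {"translation":[0.01,0.0008,0],"yaw":0},
  {"translation":[0.014,0.0012,0],"yaw":0},
  {"translation":[0.018,0.0015,0],"yaw":0},
  {"translation":[0.022,0.0018,0],"yaw":0},
  {"translation":[0.026,0.0022,0],"yaw":0},
  {"translation":[0.03,0.0025,0],"yaw":0},
  {"translation":[0.033,0.0028,0],"yaw":0},
  {"translation":[0.035,0.0029,0],"yaw":0},
  {"translation":[0.035,0.0029,0],"yaw":0},
  {"translation":[0.035,0.0029,0],"yaw":0},
  {"translation":[0.035,0.0029,0],"yaw":0},
])

```text
time_s: 5.0
tcp_pos: [0.5096, -0.1827, 0.1014]
orientation: [-0.001, 0.999, 0.042, -0.001]
contact_force: [-6.5, 3.8, 10.6]
opening: 0.0283
```

The TCP is back at 0.5096, its original position, and the force now pushes against the inner stop. I'll release and rise.

Request:
play_rows([
  {"translation":[0,0,0],"yaw":0},
  {"translation":[0,0,0],"yaw":0},
  {"translation":[0,0,0],"yaw":0},
  {"translation":[0,0,0],"yaw":0},
  {"translation":[0,0,0.04],"yaw":0},
  {"translation":[0,0,0.08],"yaw":0},
  {"translation":[0,0,0.12],"yaw":0},
  {"translation":[0,0,0.15],"yaw":0},
  {"translation":[0,0,0.15],"yaw":0},
  {"translation":[0,0,0.15],"yaw":0},
], hand=0.06)

```text
time_s: 5.83
tcp_pos: [0.5124, -0.1845, 0.2519]
orientation: [0.002, 0.999, 0.042, 0.003]
contact_force: [0.4, 0.9, -0.8]
opening: 0.0605
```

```bash
python3 - <<'E'
from h import *
from rig import env
np.set_printoptions(precision=4,suppress=True)
s=env.state();print(s["tcp_pos"],s["orientation"])
a=.084
def w(x,y,z): return [.678+x*np.cos(a)-y*np.sin(a),-.0195+x*np.sin(a)+y*np.cos(a),z]
c=env.capture("wrist"); im=c["pixels"][:,:,::-1].copy()
ph=.065+.0134; bar=[w(.12-.298*np.cos(ph),y,.15+.298*np.sin(ph)) for y in (-.075,0,.075)]
print(np.array(bar)); P=[w(-.183,-.15,.116)]+bar; p=proj(c,P);print(p)
for q in p: cv2.drawMarker(im,tuple(int(v) for v in q),(0,0,255))
cv2.imwrite("pics/w4.png",im)
E
```

```text
[ 0.5124 -0.1845  0.2519] [0.0016 0.9991 0.0419 0.0026]
[[ 0.5078 -0.1091  0.1733]
 [ 0.5015 -0.0344  0.1733]
 [ 0.4952  0.0404  0.1733]]
[[321.1238 228.9241]
 [202.6005 243.8969]
 [ 88.1886 243.9627]
 [-17.0498 243.9042]]
```

View pics/w4.png

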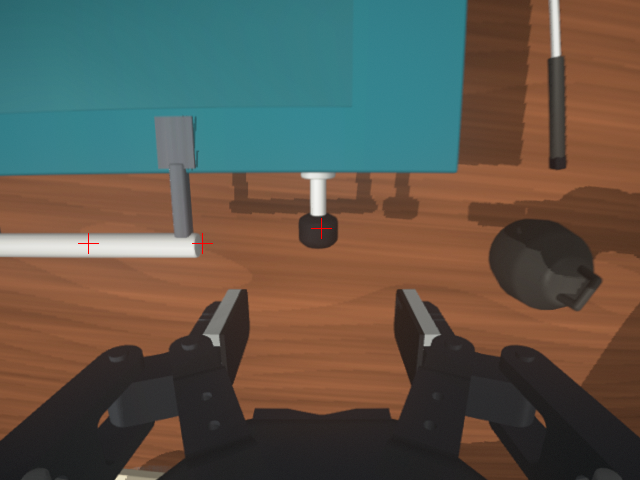

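The knob sits home at (318,229) with the prediction at (321,229). The popped bar lies at row 245, against 244 predicted. Now to the handle.

Request:
play_rows([
  {"translation":[-0.011,0.15,0],"yaw":1.571},
  {"translation":[-0.011,0.15,0],"yaw":1.571},
  {"translation":[-0.011,0.15,0],"yaw":1.571},
  {"translation":[-0.011,0.15,0],"yaw":1.571},
  {"translation":[-0.011,0.15,0],"yaw":1.571},
  {"translation":[-0.011,0.15,0],"yaw":1.571},
  {"translation":[-0.011,0.15,0],"yaw":1.571},
  {"translation":[-0.011,0.15,0],"yaw":1.571},
  {"translation":[-0.011,0.15,0],"yaw":1.571},
  {"translation":[-0.011,0.15,0],"yaw":1.571},
  {"translation":[-0.011,0.15,0],"yaw":1.571},
  {"translation":[-0.011,0.15,0],"yaw":1.571},
], hand=0.05)

```text
time_s: 6.88
tcp_pos: [0.4979, -0.0332, 0.2464]
orientation: [-0.002, 0.7, 0.714, -0.001]
contact_force: [-0.4, -0.8, 0.3]
opening: 0.05
```

```bash
python3 - <<'E'
from rig import env
import numpy as np
from scipy.spatial.transform import Rotation as R
s=env.state();q=s["orientation"];y=R.from_quat([*q[1:],q[0]]).as_matrix()[:,1];print(s["tcp_pos"],y,np.arctan2(y[1],y[0]),s["qpos"],s["opening"])
E
```

```text
[ 0.4979171  -0.03317138  0.2463689 ] [ 0.99980437  0.01917425 -0.00485392] 0.01917564811273413 [-1.96079981e-01  4.77933000e-02 -2.65892134e-01  1.26205803e+00
 -9.81586547e-05  1.35554327e+00] 0.04995525117151658
```

Request:
play_rows([
  {"translation":[0.002,0,0],"yaw":0.065},
  {"translation":[0.002,0,0],"yaw":0.065},
  {"translation":[0.002,0,0],"yaw":0.065},
  {"translation":[0.002,0,0],"yaw":0.065},
])

```text
time_s: 7.22
tcp_pos: [0.5007, -0.0333, 0.2477]
orientation: [-0.001, 0.68, 0.734, -0.001]
contact_force: [-0.4, 0.4, 0.6]
opening: 0.0502
```

```bash
python3 - <<'E'
from h import *
from rig import env
from scipy.spatial.transform import Rotation as R
s=env.state();q=s["orientation"];M=R.from_quat([*q[1:],q[0]]).as_matrix();y=M[:,1];print(s["tcp_pos"],M[:,2],np.arctan2(y[1],y[0]))
c=env.capture("wrist"); im=c["pixels"][:,:,::-1].copy()
p=proj(c,[[.5015,-.0344,.1733],s["tcp_pos"]+M[:,2]*(s["tcp_pos"][2]-.1733)]); print(p)
for k,q in enumerate(p): cv2.drawMarker(im,tuple(int(v) for v in q),(0,0,255) if k==0 else (0,255,0))
cv2.imwrite("pics/w5.png",im)
E
```

```text
[ 0.50065825 -0.03330761  0.24773425] [-2.60051598e-03  4.59790502e-04 -9.99996513e-01] 0.07645268579764729
[[322.2335878  250.16492458]
 [320.70456809 248.32312439]]
```

View pics/w5.png

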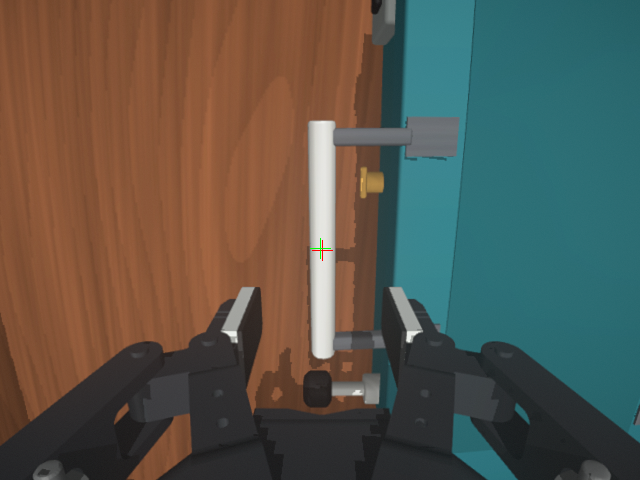

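The bar runs from (322,120) to (323,358), so its centre is about 11 px (7 mm) above the predicted spot and laterally centred. The fingers straddle it and the lid's edge is at about column 390. I'll descend and close.

Request:
play_rows([
  {"translation":[0.001,0.004,-0.03],"yaw":0.005},
  {"translation":[0.001,0.004,-0.055],"yaw":0.005},
  {"translation":[0.001,0.004,-0.075],"yaw":0.005},
  {"translation":[0.001,0.004,-0.09],"yaw":0.005},
  {"translation":[0.001,0.004,-0.094],"yaw":0.005},
  {"translation":[0.001,0.004,-0.094],"yaw":0.005},
  {"translation":[0.001,0.004,-0.094],"yaw":0.005},
], hand=0.044)

```text
time_s: 7.85
tcp_pos: [0.5028, -0.0295, 0.1556]
orientation: [0.0, 0.677, 0.736, 0.0]
contact_force: [0.6, 0.5, -0.5]
opening: 0.0436
```

Request:
play_rows([
  {"translation":[0,0,0],"yaw":0},
  {"translation":[0,0,0],"yaw":0},
  {"translation":[0,0,0],"yaw":0},
  {"translation":[0,0,0],"yaw":0},
  {"translation":[0,0,0],"yaw":0},
  {"translation":[0,0,0],"yaw":0},
  {"translation":[0,0,0],"yaw":0},
  {"translation":[0,0,0],"yaw":0},
], hand=0.0)

```text
time_s: 8.52
tcp_pos: [0.5006, -0.0299, 0.1557]
orientation: [-0.001, 0.677, 0.736, -0.002]
contact_force: [-4.5, -2.3, 3.2]
opening: 0.0139
```

Gripped: the opening of 13.9 mm on the 16 mm bar shows the same bias as on the knob. I'll lift along the arc at about 0.3 rad/s.

Request:
play_rows([
  {"translation":[0.0007,0.0001,0.0074],"yaw":0},
  {"translation":[0.0015,0.0001,0.0148],"yaw":0},
  {"translation":[0.0026,0.0002,0.0222],"yaw":0},
  {"translation":[0.0038,0.0003,0.0295],"yaw":0},
  {"translation":[0.0052,0.0004,0.0368],"yaw":0},
  {"translation":[0.0068,0.0006,0.0441],"yaw":0},
  {"translation":[0.0086,0.0007,0.0514],"yaw":0},
  {"translation":[0.0105,0.0009,0.0586],"yaw":0},
  {"translation":[0.0127,0.0011,0.0657],"yaw":0},
  {"translation":[0.015,0.0013,0.0728],"yaw":0},
  {"translation":[0.015,0.0013,0.0728],"yaw":0},
  {"translation":[0.015,0.0013,0.0728],"yaw":0},
])

```text
time_s: 9.52
tcp_pos: [0.5143, -0.0287, 0.2281]
orientation: [-0.002, 0.677, 0.736, -0.003]
contact_force: [-8.7, -4.6, -3.5]
opening: 0.0137
```

```bash
python3 - <<'E'
from h import *
from rig import env
s=env.state();print(s["tcp_pos"],s["contact_force"],s["opening"])
c=env.capture("side"); im=c["pixels"][:,:,::-1]
cv2.imwrite("pics/s6.png",cv2.resize(im[150:330,220:450],None,fx=3.3,fy=3.3,interpolation=cv2.INTER_CUBIC))
E
```

```text
[ 0.51432258 -0.02873001  0.22811492] [-8.67618913 -4.61073578 -3.46711328] 0.013694582121799923
```

View pics/s6.png

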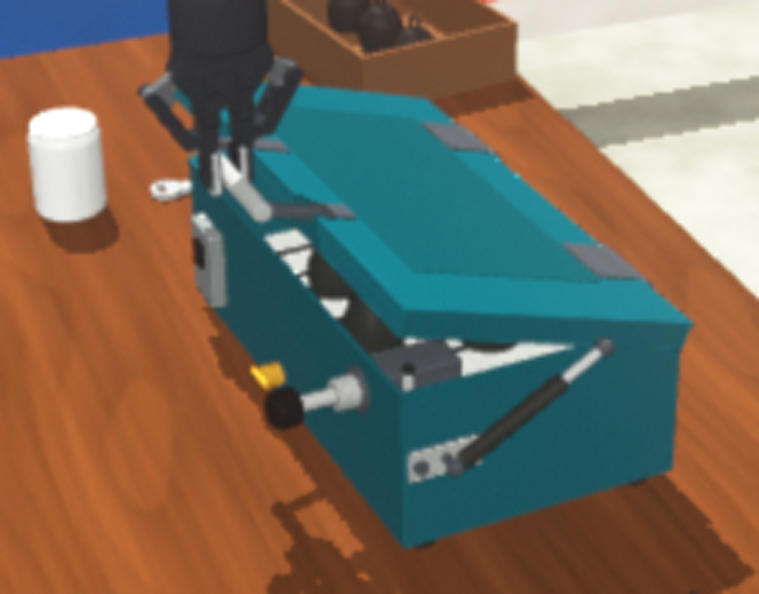

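The lid is up about 0.3 rad, with the bar between the fingers and the knob home. I'll continue along the arc with a small x correction.

Request:
play_rows([
  {"translation":[0.0015,0.0002,0.007],"yaw":0},
  {"translation":[0.004,0.0004,0.014],"yaw":0},
  {"translation":[0.0068,0.0007,0.0209],"yaw":0},
  {"translation":[0.0098,0.0009,0.0277],"yaw":0},
  {"translation":[0.013,0.0012,0.0344],"yaw":0},
  {"translation":[0.0162,0.0015,0.0411],"yaw":0},
  {"translation":[0.0197,0.0018,0.0476],"yaw":0},
  {"translation":[0.0234,0.0021,0.0541],"yaw":0},
  {"translation":[0.0273,0.0024,0.0605],"yaw":0},
  {"translation":[0.0312,0.0027,0.0668],"yaw":0},
  {"translation":[0.0312,0.0027,0.0668],"yaw":0},
  {"translation":[0.0312,0.0027,0.0668],"yaw":0},
])

```text
time_s: 10.57
tcp_pos: [0.5461, -0.0261, 0.2976]
orientation: [-0.001, 0.677, 0.736, -0.002]
contact_force: [-11.0, -3.3, 6.0]
opening: 0.0141
```

Request:
play_rows([
  {"translation":[0.0035,0.0003,0.0062],"yaw":0},
  {"translation":[0.0075,0.0006,0.0123],"yaw":0},
  {"translation":[0.0118,0.001,0.0183],"yaw":0},
  {"translation":[0.0162,0.0014,0.0241],"yaw":0},
  {"translation":[0.019,0.0016,0.0276],"yaw":0},
  {"translation":[0.019,0.0016,0.0276],"yaw":0},
  {"translation":[0.019,0.0016,0.0276],"yaw":0},
  {"translation":[0.019,0.0016,0.0276],"yaw":0},
  {"translation":[0.019,0.0016,0.0276],"yaw":0},
])

```text
time_s: 11.32
tcp_pos: [0.5657, -0.0244, 0.3258]
orientation: [0.0, 0.677, 0.736, -0.001]
contact_force: [-9.9, -3.0, 7.5]
opening: 0.0138
```

```bash
python3 - <<'E'
from h import *
from rig import env
s=env.state();t=s["tcp_pos"];print(t,s["contact_force"],s["opening"])
b=np.array([.5006,-.0299,.1557]); d=t-b
print("dx,dz",d, "lid by z",np.arcsin(.07832+d[2]/.298)-.0134,"by x",np.arccos(.99693-d[0]*1.0035/.298)-.0134)
c=env.capture("side"); pickle.dump(c,open("s7.pkl","wb")); im=c["pixels"][:,:,::-1]
cv2.imwrite("pics/s7.png",cv2.resize(im[100:310,220:450],None,fx=2.8,fy=2.8,interpolation=cv2.INTER_CUBIC))
E
```

```text
[ 0.56572708 -0.02444131  0.32582825] [-9.87600491 -2.98856764  7.50150456] 0.013816892917479746
dx,dz [0.06512708 0.00545869 0.17012825] lid by z 0.6931586822108307 by x 0.6665282662438984
```

View pics/s7.png

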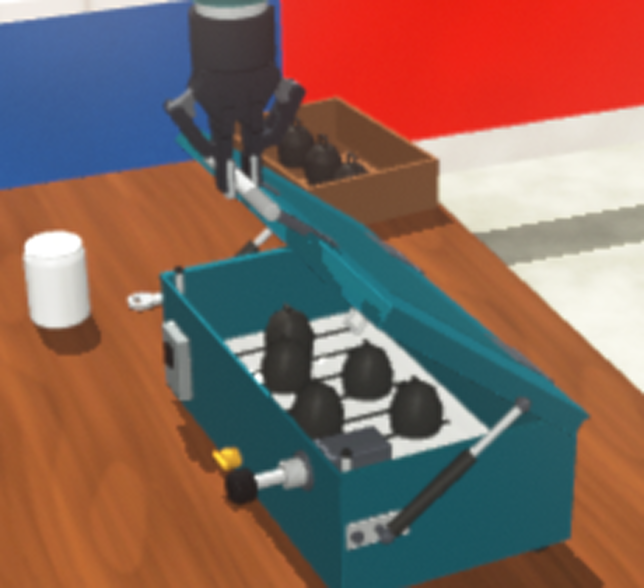

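The lid is well up, with the bar's right end at about (318,176) in the full image, and the knob is home. I'll check the angle against that point before easing back.

```bash
python3 - <<'E'
from h import *
c=pickle.load(open("s7.pkl","rb")); a=.084
for l in (.6,.63,.66,.69,.72):
    x=.12-.298*np.cos(l+.0134); y=-.072
    print(l,proj(c,[.678+x*np.cos(a)-y*np.sin(a),-.0175+x*np.sin(a)+y*np.cos(a),.15+.298*np.sin(l+.0134)]))
E
```

```text
0.6 [[312.2515442  181.31167675]]
0.63 [[314.11595917 178.2232344 ]]
0.66 [[316.06672145 175.17178406]]
0.69 [[318.10174141 172.16112595]]
0.72 [[320.21878981 169.19501861]]
```

Image and kinematics both say 0.65–0.69. I'll add 0.03 rad for margin, hold, then ease back to about 0.54.

Request:
play_rows([
  {"translation":[0.003,0.0002,0.0035],"yaw":0},
  {"translation":[0.0056,0.0005,0.0068],"yaw":0},
  {"translation":[0.0056,0.0005,0.0068],"yaw":0},
  {"translation":[0.0056,0.0005,0.0068],"yaw":0},
  {"translation":[0.0056,0.0005,0.0068],"yaw":0},
  {"translation":[0.0056,0.0005,0.0068],"yaw":0},
])

```text
time_s: 11.87
tcp_pos: [0.5717, -0.024, 0.3333]
orientation: [0.001, 0.677, 0.736, -0.001]
contact_force: [-9.8, -3.5, 8.0]
opening: 0.0134
```

Request:
play_rows([
  {"translation":[-0.0049,-0.0004,-0.0057],"yaw":0},
  {"translation":[-0.0096,-0.0008,-0.0116],"yaw":0},
  {"translation":[-0.0141,-0.0012,-0.0175],"yaw":0},
  {"translation":[-0.0182,-0.0015,-0.0232],"yaw":0},
  {"translation":[-0.022,-0.0018,-0.0282],"yaw":0},
  {"translation":[-0.0262,-0.0022,-0.0344],"yaw":0},
  {"translation":[-0.0301,-0.0025,-0.0406],"yaw":0},
  {"translation":[-0.0301,-0.0025,-0.0406],"yaw":0},
  {"translation":[-0.0301,-0.0025,-0.0406],"yaw":0},
  {"translation":[-0.0301,-0.0025,-0.0406],"yaw":0},
  {"translation":[-0.0301,-0.0025,-0.0406],"yaw":0},
  {"translation":[-0.0301,-0.0025,-0.0406],"yaw":0},
])

```text
time_s: 12.87
tcp_pos: [0.5426, -0.0264, 0.2919]
orientation: [0.001, 0.677, 0.736, -0.0]
contact_force: [-9.0, -3.0, 5.4]
opening: 0.0137
```

```bash
python3 - <<'E'
from h import *
from rig import env
s=env.state();t=s["tcp_pos"];print(t,s["contact_force"],s["opening"],s["qd"])
b=np.array([.5006,-.0299,.1557]); d=t-b
print("lid by z",np.arcsin(.07832+d[2]/.298)-.0134,"by x",np.arccos(.99693-d[0]*1.0035/.298)-.0134)
c=env.capture("side"); im=c["pixels"][:,:,::-1].copy(); a=.084
for l in (.45,.54,.61):
    x=.12-.298*np.cos(l+.0134); y=-.075
    p=proj(c,[.678+x*np.cos(a)-y*np.sin(a),-.0175+x*np.sin(a)+y*np.cos(a),.15+.298*np.sin(l+.0134)])[0]; print(l,p, (p-[220,100])*2.8)
cv2.imwrite("pics/s8.png",cv2.resize(im[100:310,220:450],None,fx=2.8,fy=2.8,interpolation=cv2.INTER_CUBIC))
c=env.capture("top"); c0=pickle.load(open("top0.pkl","rb"))
m=cv2.absdiff(c["pixels"],c0["pixels"]).max(2)
for n,(u,v) in dict(tin=(173,300),spanner=(183,243),strut=(459,240),bell=(465,305)).items(): print(n,(m[v-30:v+30,u-18:u+18]>60).sum())
E
```

```text
[ 0.54258917 -0.02639543  0.29194057] [-8.97647182 -3.01218694  5.44062152] 0.013682863735659016 [ 0.00158248  0.00218642  0.0007038   0.00205454 -0.00055088  0.00120064]
lid by z 0.5517033684521055 by x 0.5308157782298636
0.45 [304.74957388 197.64734566] [237.29880686 273.41256785]
0.54 [309.26038988 188.04486468] [249.92909168 246.52562109]
0.61 [313.34203497 180.72895792] [261.35769793 226.04108218]
tin 0
spanner 0
strut 59
bell 0
```

View pics/s8.png

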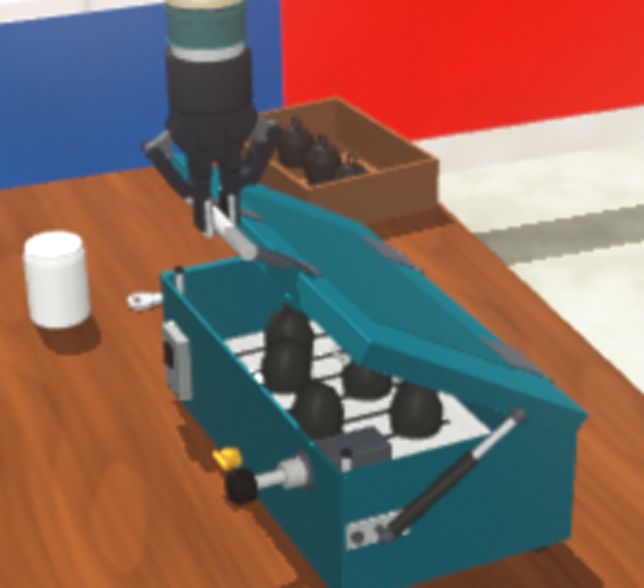

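The bar's end is at (250,250) in the crop, and 0.54 rad predicts (250,246). The lid is still, gripped and in the window, and the knob is home. The change near the strut is probably the lid's shadow, since nothing went near it. Handing in.

```bash
python3 -c "
from rig import env
print(env.close_job()); s=env.state(); print(s['tcp_pos'],s['opening'],s['time_s'])"
```

```text
the job is handed in; nothing more can be done
None
the job is handed in; nothing more can be done
```

The job is handed in at about 13 s of the 48 s allowed. The arm is holding the lid still by its handle at about 0.54 rad, just below the balance point. Handing in gave no verdict, so what follows rests on my own checks.

- **Knob:** I pulled it to its outer stop, where the force rose to 11 N with no further travel, and the lid popped up. Pushing it back returned the tool to its starting position to within 0.1 mm. Later pictures show the knob home.
- **Lid:** I lifted it by the handle along its arc to about 0.70 rad. The tool position and a rough picture check both put it past 0.65 rad. I then eased it back at about 0.3 rad/s.
- **Final position:** The tool's height gives 0.55 rad, its x position 0.53 rad, and the side picture about 0.54 rad. That is inside the 0.44–0.615 window. The fingers are closed on the bar and the arm is at rest.
- **Things beside the washer:** Comparing the top view with the first picture showed no change at the bell, tin or spanner. 59 pixels differed near the old strut. I took that for the raised lid's shadow, since the arm never came near it, but I did not check further.
- **Remaining disagreements:** A steady sideways push of about 9 N stays on the handle from a small mismatch in the arc. The bar also sat about 7 mm along its length from where I first predicted. Neither should affect the hold.

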